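# Collect the finished prints from the printer's catch tray into the parts case

### The arm

A 6-joint arm with a two-finger parallel gripper is mounted at the origin on the work surface. World frame = base frame: x ahead of the robot, y to its left, z up, the work surface at z = 0. Lengths are in m, angles in rad, forces in N, time in s.
With the tool pointing down it reaches from about 0.25 to 0.725 m from the base axis. Payload 4 kg.
Tool frame: the origin (TCP) lies midway between the tips of the shut fingers; the grasp point (between the pads) lies 19 mm behind it (bot.grip_depth is the distance from the TCP to the grasp point, in m); z points along the fingers, y is the line along which they close (so a half turn about z gives the same grasp; the last joint's range is limited). The gripper opens to 85 mm and grips with 20 to 120 N. Pads are 22 mm wide; open, the fingers measure 114 mm over their backs; the gripper's body (76 mm by 85 mm) begins 54 mm behind the grasp point. The pads swing forward as they close: fully open they stand 13 mm farther back than shut.
Start: joints at [1.224, 0.241, 0.005, 1.335, 0, 1.571], TCP at [0.17, 0.47, 0.208] pointing down, gripper open.
Joint ranges: [-2.72, 2.72], [-1.05, 1.87], [-1.09, 1.28], [-1.99, 2.15], [-1.42, 1.44], [-3.14, 3.14]. Speed limits (rad/s): [2.79, 2.79, 3.14, 3.14, 3.14, 3.14].

### API

Orientations are given as a unit quaternion [x, y, z, w].
In Python, from workcell import bot gives the robot as it stands.
- The arm moves only by the shell command python3 -m creep 'ROWS'. ROWS is JSON, one flat list of numbers, 5 for each row, row after row: the shift along the world's x, y, z in m, then the turn about the world's z in rad, then the finger opening in m, from 0 to 0.0854. In form: [x, y, z, twist, claw, x, y, z, twist, claw, ...]. A call has 1 to 10 rows; each row is the pose to reach, as a shift and turn from the pose commanded when the call began; what a row does not reach only later rows make up. A row lasts 1/12 s, in which the tool goes at most 41.7 mm and 7.16 degrees, less where a joint would pass 70% of its speed; a pose out of reach is approached as far as the arm can. A call with a gripper value outside its range is refused whole. The fingers move at their own pace and stop on an object; the grip force is fixed at half the most. Time passes only in rows, so rows that repeat a pose let the fingers close. It gives the time, the measured TCP pose, the force, the opening and the grip force at its end, in the units of the state.
- bot.get_obs(): the state, without advancing time (a new reading comes with each control period).
- bot.camera(name): name is "scene" or "top" or "wrist"; returns a dict with "pixels" (480x640x3 uint8, red, green, blue), "camera_matrix" (3x3 intrinsics, pixels), "extrinsics" (4x4, takes a point from world to camera coordinates); the wrist camera has in their place "T_tool_cam" (4x4, takes a point from camera to tool coordinates, whose origin is the TCP and whose axes are the flange's). Camera axes: x right, y down, z forward; pixel columns grow to the right and rows downward; lengths in m; the calibration is good to about 2 mm. A picture is of the moment at which its call begins: read the wrist's pose just before it. There is no depth.
- bot.job_done(): hands the job in; it is judged then, once.
Trained networks look in the newest picture that a camera, given by its name, has taken for a name from the list of things; names that differ only in an ending like _2 or _b are one class to them, and where a whole thing is asked for, a point or a joint stands for the part that bears it (a point fixed in the world has none). Each returns a list of dicts, best first, with "score" (0 to 1); they miss things now and then, are a little off and sometimes report something else, mostly with a low value. They report only what shows in the picture. A call takes as long as a camera call. They do not tell look-alikes from the thing itself.
- bot.look_for(camera, thing): "centre" ([column, row] as shares, 0 to 1, of the picture: columns of its width, rows of its height, amid what is visible of it).
- bot.place_of(camera, thing): "centre" ([column, row] as shares, 0 to 1, of the picture: columns of its width, rows of its height: a listed point, or the origin of a listed thing).
The state is a dict: "clock": time; "joint_pos": joint angles; "joint_vel": joint speeds; "tau": joint torques, N m; "eef_pos": TCP position; "tool_rot": TCP orientation; "ft_force": force on the tool from outside, world axes, zero at the start; "ft_torque": the same for the moment, N m; "grip_width": finger opening in m; "grasp_force": force on a finger pad.
Only numpy, scipy, OpenCV 4.12 (cv2) and the standard library are available. Lean on these libraries where they do the work, as an engineer would, in place of code of your own. Each camera call takes 0.05 s, during which the arm holds its last target. There are 200 camera calls.

### The job

Lift the lid of the parts case by its handle until it rests back on its stop, then collect the two finished brackets from the printer's catch tray and set them in the case, each base down and flat on the case floor, with the lid left open. Leave the scrap (the square purge block and the low print that was stopped early), the glue bottle and the screwdriver where they are, and do not hit the print bed that stands out over the tray.

Things in the scene. Friction and masses are not known exactly. Their poses are not given: they have to be found in the camera images.
- printer: fixed 3D printer with catch tray. Origin: table level, under the middle of the bed's front edge; own x points from tray into machine. Tray (black): x -175 to 70 mm, y +-165, floor 4 mm above the table, walls 5 thick, front 14 high, sides 20. White base 132 high from x = 70. Gantry uprights 302 high at x 170 to 210, y +-172; print head between, lowest point 195 high at x = 185, y = 60
- bed: print bed plate fixed to the printer, aluminium with an orange sheet, 250 mm deep, 270 mm wide (own y -135 to 135). Origin: middle of the lower side of its front edge, 152 mm above the table; it runs from there along own x (same axes as the printer); plate 10 mm thick, side clips to 14 mm. It overhangs the back of the tray
- case: shallow grey plastic parts case, open box under a hinged lid, fixed. Origin: table level, 40 mm beyond the middle of the hinge (far) side; the box lies along own x from -215 to -40 mm and y from -140 to +140 mm, walls 4 mm thick and 45 mm high, inner floor 5 mm above the table, one open compartment
- lid (a joint): angle of the case lid in rad: 0 shut, grows as it opens, 1.8 on its stop (leaning back past upright). It falls shut when let go before about 1.5. Lid 6 mm thick, 179 by 284 mm, 0.25 kg
- lid_handle (a point): middle of the lid's handle bar, a round steel bar of 12 mm diameter along the case's y, 120 mm between its two posts. With the lid shut it lies 165 mm in front of the hinge line (case x = -205 mm), 89.5 mm above the table, and its axis is 38 mm above the lid's upper face
- lid_hinge (a point): middle of the lid's hinge line, which runs along the case's y; 45.5 mm above the table at case x = -40 mm
- bracket_a: loose finished print, white plastic, 40 g: open channel 60 mm long (own x), 30 wide (own y); base 5 thick, side walls 4 thick, 24 high (30 on the +x half), end wall 32 high at +x. Origin: centre of the underside; own z up when base down. Grip across its width. Lies in the tray partly under the bed's front edge, its end wall away from the robot
- bracket_b: loose finished print, white plastic, 40 g: open channel 60 mm long (own x), 30 wide (own y); base 5 thick, side walls 4 thick, 24 high (30 on the +x half), end wall 32 high at +x. Origin: centre of the underside; own z up when base down. Grip across its width. Lies crosswise in the open front part of the tray
- purge_block: scrap purge block, same white plastic: square block 32 by 32 mm, 30 mm high in all, on a foot 44 by 44 mm and 2 mm thick, loose, in the tray partly under the bed's front edge. Origin: centre of the underside. To be left alone
- glue: standing glue bottle, 32 mm diameter, 100 mm high, bystander. Origin: centre of the underside
- failed_print: scrap: a bracket print stopped early, same white plastic and the same 60 by 30 mm outline, but only 9 mm high; loose, in the tray partly under the bed's front edge. Origin: centre of the underside. To be left alone
- screwdriver: lying screwdriver, bystander. Origin: about the middle of its underside, handle to own -x
Mind the look-alikes: they are no part of the job. Leave any blue or orange look-alike of the bracket_a alone.

How it is judged:
On the way:
1. the lid rests open on its stop (more than 1.7 rad) (value of joint lid above 1.7 rad), for 0.2 s.
At the end, for the whole second after the job is handed in: The lid rests open on its stop (over 1.7 rad), and both brackets are inside the case, each base down (own z within 0.15 rad of vertical) and flat on the case floor (underside centre no more than 12 mm above the table), at rest and released (value of joint lid above 1.7 rad and x of bracket_a in the frame of case between -0.205 and -0.05 m and y of bracket_a in the frame of case between -0.13 and 0.13 m and z of bracket_a in the frame of case between 0 and 0.012 m and angle between each of bracket_a, bracket_b's own z axis and vertical below 0.15 rad and linear speed of each of bracket_a, bracket_b below 0.02 m/s and x of bracket_b in the frame of case between -0.205 and -0.05 m and y of bracket_b in the frame of case between -0.13 and 0.13 m and z of bracket_b in the frame of case between 0 and 0.012 m); the robot touches nothing.
It fails at once if the purge block or the failed print is moved by more than 25 mm (distance of any of purge_block, failed_print from where it was at the start of the episode above 0.025 m).
It fails at once if the glue bottle or screwdriver is moved by more than 30 mm, or the bottle tips over (distance of any of glue, screwdriver from where it was at the start of the episode above 0.03 m or angle between glue's own z axis and vertical above 0.4 rad).
It fails at once if the print bed is hit (more than 15 N) (contact force between bed and the arm above 15 N or contact force between bed and the fingers above 15 N or contact force between bed and bracket_a above 15 N or contact force between bed and bracket_b above 15 N).
It also fails if it takes over 69 s, if anything falls off the work surface, if the arm or the gripper's body presses on something with over 40 N, if the wrist force passes 120 N, or if a joint passes its speed limit or range.

## Working session

There is one attempt and no reset: what is moved stays moved. The work goes in short steps, Python scripts to look and compute and a shell command to move; the robot and the scene stay as the last step left them, time stands still between calls to the robot, and variables do not carry over. Pictures are saved under pics/ and viewed, at most 10 in all, crops included, and the job is handed in when it is done.

```bash
mkdir -p pics; ls
python3 - <<'E'
from workcell import bot
import cv2,numpy as np
o=bot.get_obs();print(o['clock'],o['eef_pos'],o['tool_rot'],o['grip_width'],bot.grip_depth)
for c in('scene','top'):
    r=bot.camera(c);cv2.imwrite(f'pics/{c}0.png',r['pixels'][:,:,::-1])
    print(c,r['camera_matrix'].tolist(),np.round(r['extrinsics'],4).tolist())
    for t in['printer','bed','case','lid_handle','lid_hinge','bracket_a','purge_block','failed_print','glue','screwdriver']:
        print(t,[(round(d['centre'][0]*640),round(d['centre'][1]*480),round(d['score'],2)) for d in bot.place_of(c,t)][:5])
E
```

```text
pics
0.0 [0.16971203 0.46960044 0.2068355 ] [ 1.72542885e-01  9.85001470e-01 -1.01286313e-03 -1.76709311e-04] 0.08561984501430192 0.0187
scene [[591.8692675894631, 0.0, 315.8952215730683], [0.0, 591.8692675894631, 234.93110311007354], [0.0, 0.0, 1.0]] [[-0.9563, 0.2925, 0.0041, 0.5025], [0.1865, 0.6204, -0.7617, 0.0784], [-0.2254, -0.7277, -0.6479, 1.4083], [0.0, 0.0, 0.0, 1.0]]
printer [(251, 255, 0.57)]
bed [(242, 205, 0.59)]
case [(344, 401, 0.45)]
lid_handle [(423, 353, 0.98), (246, 207, 0.39)]
lid_hinge [(342, 396, 0.85)]
bracket_a [(287, 230, 0.79), (254, 228, 0.72), (261, 186, 0.68)]
purge_block [(258, 278, 0.58), (289, 228, 0.58)]
failed_print [(255, 253, 0.62)]
glue [(379, 302, 0.58)]
screwdriver [(314, 174, 0.84)]
top [[508.7973644506158, 0.0, 320.71385801157584], [0.0, 508.7973644506158, 237.61806398072352], [0.0, 0.0, 1.0]] [[0.0146, -0.9999, -0.0031, -0.1161], [-0.9987, -0.0145, -0.0496, 0.5099], [0.0496, 0.0038, -0.9988, 1.2038], [0.0, 0.0, 0.0, 1.0]]
printer [(372, 193, 0.57), (400, 243, 0.32)]
bed [(383, 183, 0.65)]
case [(172, 203, 0.75)]
lid_handle [(170, 288, 0.61)]
lid_hinge [(167, 217, 0.8)]
bracket_a [(476, 234, 0.97), (408, 208, 0.81), (501, 185, 0.58)]
purge_block [(333, 189, 0.88)]
failed_print [(376, 201, 0.65)]
glue [(276, 293, 0.72), (170, 217, 0.32)]
screwdriver [(488, 301, 0.83)]
```

View pics/top0.png

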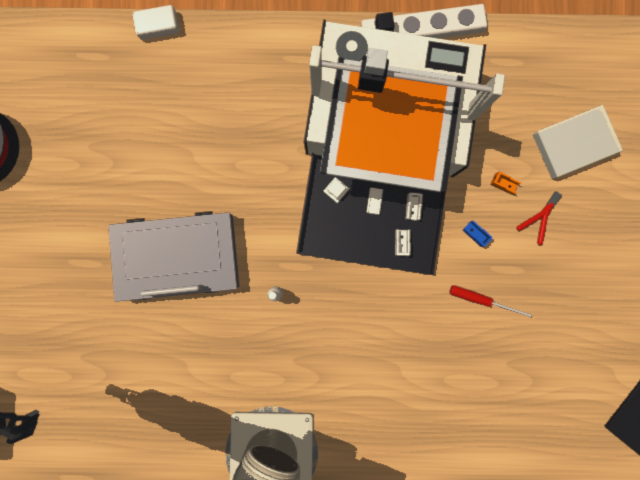

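View pics/scene0.png

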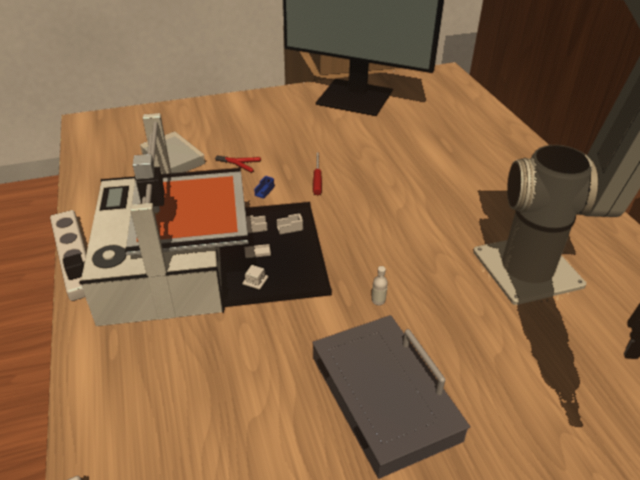

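The top view shows the case at left, handle bar at (170,291). The white pieces in the tray are the purge block (336,189), the low failed print (375,201), a bracket at (414,207) by the bed edge and a crosswise bracket at (403,242). The blue (477,234) and orange (505,184) pieces are decoys. Next, one enlarged crop to confirm this and read off pixels.

Run:
```python
import cv2
im=cv2.imread('pics/top0.png')
cv2.imwrite('pics/c1.png',cv2.resize(im[160:280,290:450],None,fx=5,fy=5,interpolation=cv2.INTER_CUBIC))
cv2.imwrite('pics/c2.png',cv2.resize(im[195:315,95:255],None,fx=5,fy=5,interpolation=cv2.INTER_CUBIC))
```

```text
(no output)
```

View pics/c1.png

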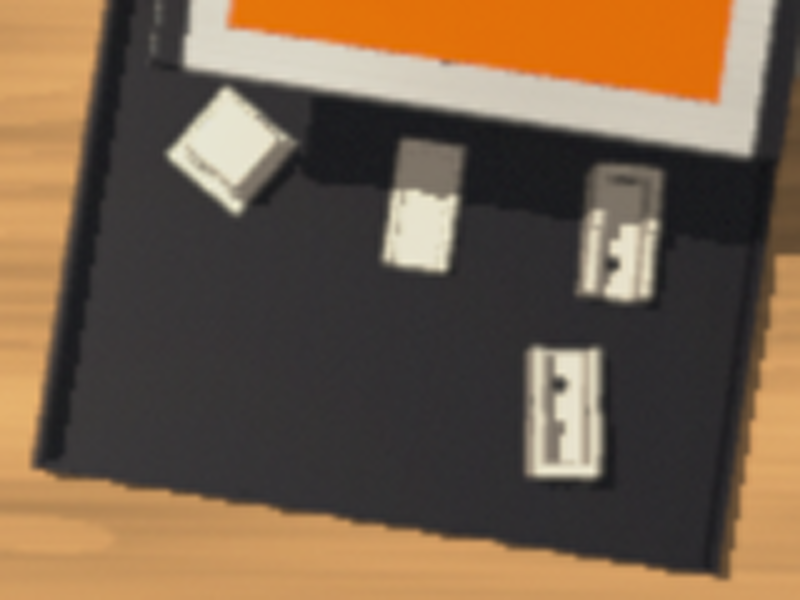

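View pics/c2.png

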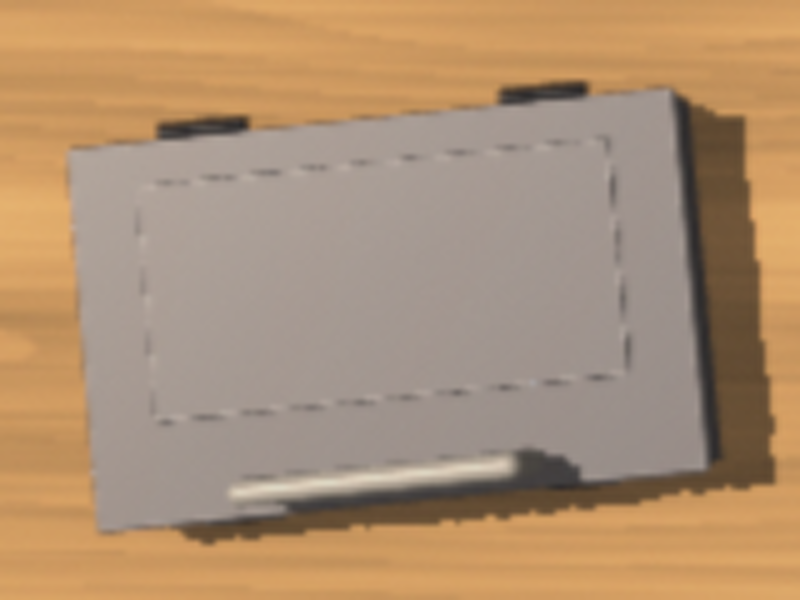

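The crop confirms it. Crop (620,235) is a channel with an end wall away from the robot, partly in the bed's shadow: bracket_a. (565,412) is a channel in the open front: bracket_b. (425,205) is the low flat failed print and (230,150) the square purge block, both to be left alone. The second crop gives the lid corners and the bar ends (235,492)–(515,467).

```bash
cat > h.py <<'E'
import numpy as np
from scipy.optimize import least_squares
from workcell import bot
C={'top':(np.array([[508.797,0,320.714],[0,508.797,237.618],[0,0,1]]),np.array([[0.0146,-0.9999,-0.0031,-0.1161],[-0.9987,-0.0145,-0.0496,0.5099],[0.0496,0.0038,-0.9988,1.2038]])),
'scene':(np.array([[591.869,0,315.895],[0,591.869,234.931],[0,0,1]]),np.array([[-0.9563,0.2925,0.0041,0.5025],[0.1865,0.6204,-0.7617,0.0784],[-0.2254,-0.7277,-0.6479,1.4083]]))}
def proj(c,p):
    K,E=C[c]; q=K@(E[:,:3]@np.asarray(p)+E[:,3]); return q[:2]/q[2]
def at_z(c,uv,z):
    K,E=C[c]; R=E[:,:3]; o=-R.T@E[:,3]; d=R.T@np.linalg.solve(K,[uv[0],uv[1],1]); return o+d*(z-o[2])/d[2]
def world(pose,p):
    x,y,a=pose; c,s=np.cos(a),np.sin(a); return np.array([x+c*p[0]-s*p[1],y+s*p[0]+c*p[1],p[2]])
def fit(pts,x0):
    # pts: (cam, uv, own point)
    f=lambda s:np.concatenate([proj(c,world(s,p))-uv for c,uv,p in pts])
    r=least_squares(f,x0,loss='soft_l1'); return r.x,np.round(f(r.x),1)
E
cat > m.py <<'E'
from h import *
c1=lambda u,v:np.array([290+u/5,160+v/5]); c2=lambda u,v:np.array([95+u/5,195+v/5])
L=[(c2(70,150),(-.038,.142)),(c2(672,90),(-.038,-.142)),(c2(708,470),(-.217,-.142)),(c2(100,530),(-.217,.142))]
pts=[('top',uv-.4,(*p,.0515)) for uv,p in L]+[('top',c2(235,492)-.4,(-.205,.06,.0895)),('top',c2(515,467)-.4,(-.205,-.06,.0895)),('scene',np.array([423,353]),(-.205,0,.0895))]
case,res=fit(pts,[.6,.25,0]);print('case',case,res)
print('handle',world(case,(-.205,0,.0895)),'hinge',world(case,(-.04,0,.0455)))
pts=[('top',c1(40,465)-.4,(-.175,.165,.014)),('top',c1(725,575)-.4,(-.175,-.165,.014)),('top',c1(188,68)-.4,(0,.135,.162)),('top',c1(750,155)-.4,(0,-.135,.162))]
pr,res=fit(pts,[.65,-.25,0]);print('printer',pr,res)
def inpr(w): 
    c,s=np.cos(pr[2]),np.sin(pr[2]);d=w[:2]-pr[:2];return [c*d[0]+s*d[1],-s*d[0]+c*d[1]]
for n,uv,z in [('a far top',c1(628,170),.036),('a near L',c1(583,295),.028),('a near R',c1(652,300),.028),('b far L',c1(530,347),.032),('b far R',c1(603,349),.032),('b near L',c1(530,478),.032),('b near R',c1(602,478),.032),('purge',c1(230,150),.034),('failed farL',c1(400,140),.013),('failed near',c1(415,270),.013),('glue',(275,293),.1),('screw',(488,301),.01)]:
    w=at_z('top',np.array(uv)-.4,z);print(n,w.round(4),'printer',np.round(inpr(w),3))
E
python3 m.py
```

```text
case [0.58827958 0.24805142 0.11462801] [-0.5 -0.7  1.  -0.9  0.8  0.1 -0.3  0.5  1.9  0.3 -0.5 -0.1  0.9  1. ]
handle [0.38462492 0.2246041  0.0895    ] hinge [0.54854209 0.24347633 0.0455    ]
printer [ 0.62411778 -0.24132714 -0.13719528] [-0.1  0.7  0.1 -0.3 -6.3 -1.1  8.1  0.7]
a far top [ 0.6173 -0.3295  0.036 ] printer [ 0.005 -0.088]
a near L [ 0.5587 -0.31    0.028 ] printer [-0.055 -0.077]
a near R [ 0.5568 -0.3426  0.028 ] printer [-0.053 -0.11 ]
b far L [ 0.5334 -0.2846  0.032 ] printer [-0.084 -0.055]
b far R [ 0.533  -0.3189  0.032 ] printer [-0.08  -0.089]
b near L [ 0.4718 -0.2851  0.032 ] printer [-0.145 -0.064]
b near R [ 0.4723 -0.3188  0.032 ] printer [-0.14  -0.098]
purge [ 0.6244 -0.1422  0.034 ] printer [-0.013  0.098]
failed farL [ 0.6334 -0.2242  0.013 ] printer [0.007 0.018]
failed near [ 0.5709 -0.232   0.013 ] printer [-0.054  0.002]
glue [ 0.3842 -0.009   0.1   ] printer [-0.269  0.197]
screw [ 0.3674 -0.5077  0.01  ] printer [-0.218 -0.299]
```

```bash
python3 -m creep '[0.215,-0.245,-0.03,-1.109,0.085,0.215,-0.245,-0.03,-1.109,0.085,0.215,-0.245,-0.03,-1.109,0.085,0.215,-0.245,-0.03,-1.109,0.085,0.215,-0.245,-0.03,-1.109,0.085,0.215,-0.245,-0.03,-1.109,0.085,0.215,-0.245,-0.03,-1.109,0.085,0.215,-0.245,-0.03,-1.109,0.085,0.215,-0.245,-0.03,-1.109,0.085,0.215,-0.245,-0.03,-1.109,0.085]'
python3 - <<'E'
from h import *
import cv2
o=bot.get_obs();r=bot.camera('wrist');cv2.imwrite('pics/w1.png',r['pixels'][:,:,::-1])
print(o['eef_pos'],o['tool_rot'],o['joint_pos'])
from scipy.spatial.transform import Rotation as R
T=r['T_tool_cam'];K=r['camera_matrix'];print(np.round(T,4).tolist(),K.tolist())
Rw=R.from_quat(o['tool_rot']).as_matrix();print('tool y',Rw[:,1])
for t in('lid_handle','lid_hinge'):
    for d in bot.place_of('wrist',t)[:2]:
        uv=np.array(d['centre'])*[640,480];dd=Rw@T[:3,:3]@np.linalg.solve(K,[*uv,1]);c=o['eef_pos']+Rw@T[:3,3]
        z=.0895 if 'handle' in t else .0455
        print(t,d['score'],uv,c+dd*(z-c[2])/dd[2])
E
```

```text
clock: 1.93
eef_pos: [0.3861, 0.2234, 0.1775]
tool_rot: [0.668, 0.744, -0.0, -0.0]
ft_force: [-0.4, 0.7, -0.3]
grip_width: 0.0846
grasp_force: 0.0
[0.38605753 0.22343269 0.17751912] [ 6.67762144e-01  7.44374698e-01 -1.38484202e-04 -9.41764196e-05] [ 5.24583214e-01  1.51232061e-01 -1.87061696e-01  1.23282427e+00
  9.32710811e-05  1.98697995e+00]
[[0.0014, -0.951, -0.3092, 0.0797], [1.0, 0.0011, 0.0011, -0.0008], [-0.0007, -0.3092, 0.951, -0.1655], [0.0, 0.0, 0.0, 1.0]] [[376.13840353371637, 0.0, 322.2853991382273], [0.0, 376.13840353371637, 241.28784235786134], [0.0, 0.0, 1.0]]
tool y [ 9.94130462e-01  1.08187401e-01 -3.31943168e-04]
lid_handle 0.62 [323.52 233.28] [0.38603352 0.22659808 0.0895    ]
lid_hinge 0.9 [520.768 217.584] [0.54602057 0.24430593 0.0455    ]
```

```bash
python3 -m creep '[0,0,-0.04,0,0.085,0,0,-0.08,0,0.085,0,0,-0.104,0,0.085,0,0,-0.104,0,0.0,0,0,-0.104,0,0.0,0,0,-0.104,0,0.0,0,0,-0.104,0,0.0,0,0,-0.104,0,0.0,0,0,-0.104,0,0.0,0,0,-0.104,0,0.0]'
```

```text
clock: 2.92
eef_pos: [0.3856, 0.2256, 0.0747]
tool_rot: [0.665, 0.747, 0.001, 0.0]
ft_force: [0.5, -0.3, 0.5]
grip_width: 0.0002
grasp_force: 0.0
```

Run:
```python
from h import *
import cv2
o=bot.get_obs();r=bot.camera('wrist');cv2.imwrite('pics/w2.png',np.hstack([cv2.resize(cv2.imread('pics/w1.png'),(400,300)),cv2.resize(r['pixels'][:,:,::-1],(400,300))]))
print(o['eef_pos'],o['grip_width'])
```

```text
[0.38563944 0.22564712 0.07470343] 0.00023998812717521514
```

View pics/w2.png

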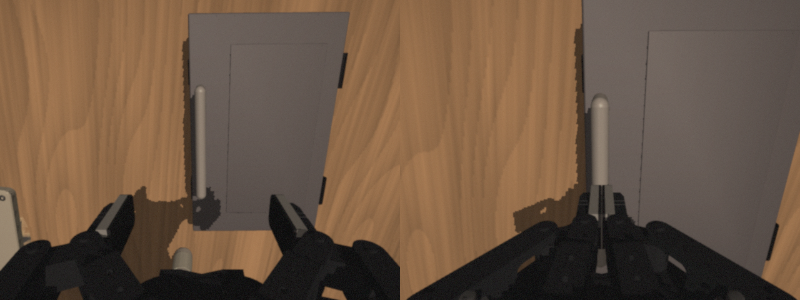

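The wrist view shows the bar centred between the shut fingers, running behind their tips at about (600,185), and yet they shut fully. I need an enlarged look to see whether the bar lies under or between the fingers.

Run:
```python
from h import *
import cv2
a=bot.camera('wrist')['pixels'][120:480,200:440,::-1];b=bot.camera('scene')['pixels'][280:460,340:540,::-1]
cv2.imwrite('pics/w3.png',np.hstack([cv2.resize(a,(400,600)),cv2.resize(b,(400,360),interpolation=cv2.INTER_CUBIC).repeat(1,0) if 0 else cv2.copyMakeBorder(cv2.resize(b,(400,360),interpolation=cv2.INTER_CUBIC),0,240,0,0,cv2.BORDER_CONSTANT)]))
```

```text
(no output)
```

View pics/w3.png

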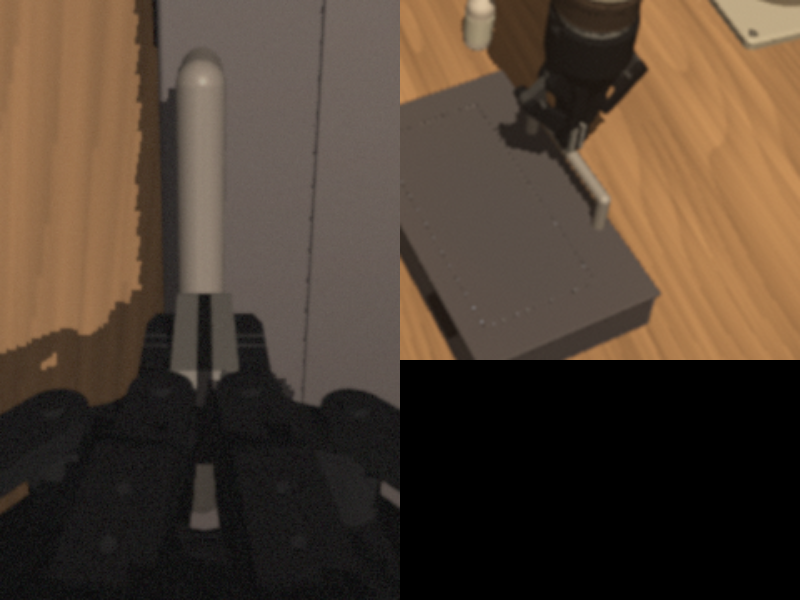

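```bash
python3 -m creep '[0,0,-0.003,0,0,0,0,-0.003,0,0]'; python3 -m creep '[0.001,0,0.015,0,0,0.001,0,0.015,0,0]'
```

```text
clock: 3.23
eef_pos: [0.3855, 0.2255, 0.0718]
tool_rot: [0.665, 0.747, 0.001, 0.0]
ft_force: [-1.2, -0.7, 7.8]
grip_width: 0.0002
grasp_force: 3.7
clock: 3.4
eef_pos: [0.3873, 0.2259, 0.0873]
tool_rot: [0.665, 0.747, 0.002, 0.001]
ft_force: [0.7, 0.0, 0.2]
grip_width: 0.0001
grasp_force: 0.0
```

```bash
python3 -m creep '[-0.001,0,0.02,0,0.085,-0.001,0,0.02,0,0.085,-0.001,0,0.02,0,0.085,-0.001,0,0.02,0,0.085,-0.001,0,0.02,0,0.085,-0.001,0,0.02,0,0.085,-0.001,0,-0.015,0,0.085,-0.001,0,-0.033,0,0.085,-0.001,0,-0.033,0,0.085]'
```

```text
clock: 4.15
eef_pos: [0.3816, 0.2233, 0.0489]
tool_rot: [0.665, 0.747, -0.004, -0.001]
ft_force: [-1.3, -0.7, -0.6]
grip_width: 0.0851
grasp_force: 0.0
```

```bash
python3 -m creep '[0,0,0,0,0,0,0,0,0,0,0,0,0,0,0,0,0,0,0,0,0,0,0,0,0,0,0,0,0,0,0,0,0,0,0]'
```

```text
clock: 4.73
eef_pos: [0.3846, 0.2255, 0.0536]
tool_rot: [0.665, 0.747, 0.0, -0.0]
ft_force: [-3.1, -0.8, 6.3]
grip_width: 0.0098
grasp_force: 58.5
```

```bash
python3 -m creep '[0,0,0,0,0.05,0,0,0,0,0.05,0,0,0,0,0.05,0,0,-0.006,0,0.05,0,0,-0.01,0,0.05,0,0,-0.01,0,0.05,0,0,-0.01,0,0.05]'
```

```text
clock: 5.32
eef_pos: [0.3844, 0.2249, 0.0421]
tool_rot: [0.665, 0.747, -0.001, -0.0]
ft_force: [0.9, 0.4, 0.8]
grip_width: 0.0498
grasp_force: 0.0
```

```bash
python3 -m creep '[0,0,0,0,0,0,0,0,0,0,0,0,0,0,0,0,0,0,0,0,0,0,0,0,0,0,0,0,0,0]'
```

```text
clock: 5.82
eef_pos: [0.3846, 0.2253, 0.0429]
tool_rot: [0.665, 0.747, -0.0, -0.0]
ft_force: [-1.9, -0.6, 2.6]
grip_width: 0.0108
grasp_force: 58.4
```

```bash
python3 -m creep '[0.0037,0.0004,0.0122,0,0,0.0083,0.001,0.0242,0,0,0.0138,0.0016,0.0357,0,0,0.0202,0.0023,0.0468,0,0,0.0274,0.0032,0.0574,0,0,0.0353,0.0041,0.0674,0,0,0.044,0.0051,0.0768,0,0,0.0532,0.0061,0.0855,0,0]'
```

```text
clock: 6.48
eef_pos: [0.4336, 0.231, 0.1278]
tool_rot: [0.665, 0.747, -0.003, -0.004]
ft_force: [-9.8, 0.6, 4.9]
grip_width: 0.01
grasp_force: 58.4
```

```bash
python3 -m creep '[0.01,0.0012,0.008,0,0,0.0205,0.0024,0.0152,0,0,0.0315,0.0036,0.0216,0,0,0.043,0.0049,0.0271,0,0,0.0548,0.0063,0.0318,0,0,0.067,0.0077,0.0356,0,0,0.0795,0.0091,0.0384,0,0,0.092,0.0106,0.0403,0,0,0.1047,0.012,0.0412,0,0,0.1174,0.0135,0.0412,0,0]'
```

```text
clock: 7.32
eef_pos: [0.5559, 0.2454, 0.1706]
tool_rot: [0.665, 0.747, 0.001, -0.0]
ft_force: [-3.3, 1.7, 4.6]
grip_width: 0.01
grasp_force: 62.8
```

```bash
python3 -m creep '[0.0127,0.0015,-0.001,0,0,0.0252,0.0029,-0.003,0,0,0.0377,0.0043,-0.0058,0,0,0.0499,0.0057,-0.0097,0,0,0.0577,0.0066,-0.0127,0,0,0.0655,0.0075,-0.0162,0,0,0.0655,0.0075,-0.0162,0,0]'
```

```text
clock: 7.9
eef_pos: [0.6226, 0.2532, 0.1525]
tool_rot: [0.665, 0.747, 0.001, 0.0]
ft_force: [-0.1, 2.6, 2.0]
grip_width: 0.0104
grasp_force: 64.6
```

```bash
python3 -m creep '[0,0,0,0,0.03,0.003,0,0,0,0.03,0.006,0.001,0,0,0.03,0.006,0.001,0,0,0.03,0.006,0.001,0.02,0,0.03,0.006,0.001,0.04,0,0.03,0.006,0.001,0.07,0,0.03,0.006,0.001,0.1,0,0.03,0.006,0.001,0.1,0,0.03]'
python3 - <<'E'
from h import *
import cv2
b=bot.camera('scene')['pixels'][:,:,::-1];cv2.imwrite('pics/s2.png',b[180:480,220:620].repeat(2,0).repeat(2,1))
E
```

```text
clock: 8.65
eef_pos: [0.6291, 0.2539, 0.2607]
tool_rot: [0.665, 0.746, 0.005, 0.003]
ft_force: [-0.1, 0.5, 1.4]
grip_width: 0.0303
grasp_force: 0.0
```

View pics/s2.png

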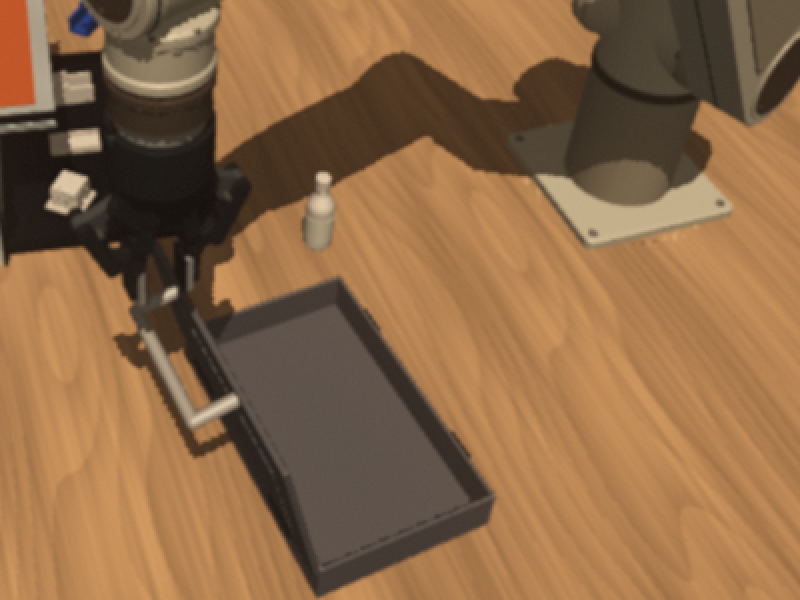

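The lid is fully open, the handle bar lies behind it at (165,370), and the glue bottle stands at (320,210). Moving to a viewing pose over bracket_b.

```bash
python3 -m creep '[0,0,0.04,0,0.03,-0.06,-0.03,0.04,-0.12,0.03,-0.18,-0.554,0.03,-1.685,0.085,-0.18,-0.554,0.03,-1.685,0.085,-0.18,-0.554,0.03,-1.685,0.085,-0.18,-0.554,0.03,-1.685,0.085,-0.18,-0.554,0.03,-1.685,0.085,-0.18,-0.554,0.03,-1.685,0.085,-0.18,-0.554,0.03,-1.685,0.085,-0.18,-0.554,0.03,-1.685,0.085]'
```

```text
clock: 9.53
eef_pos: [0.5033, -0.0876, 0.2861]
tool_rot: [0.96, 0.28, -0.001, -0.0]
ft_force: [0.3, -0.1, -0.0]
grip_width: 0.085
grasp_force: 0.0
```

```bash
python3 -m creep '[-0.053,-0.212,-0.03,-0.568,0.085,-0.053,-0.212,-0.03,-0.568,0.085,-0.053,-0.212,-0.03,-0.568,0.085,-0.053,-0.212,-0.03,-0.568,0.085,-0.053,-0.212,-0.03,-0.568,0.085,-0.053,-0.212,-0.03,-0.568,0.085,-0.053,-0.212,-0.03,-0.568,0.085]'
cat >> h.py <<'E'
def wrist(save=None):
    import cv2
    from scipy.spatial.transform import Rotation as R
    o=bot.get_obs();r=bot.camera('wrist')
    if save: cv2.imwrite(save,r['pixels'][:,:,::-1])
    T=r['T_tool_cam'];Rw=R.from_quat(o['tool_rot']).as_matrix();c=o['eef_pos']+Rw@T[:3,3];M=Rw@T[:3,:3];K=r['camera_matrix']
    def pt(uv,z):
        d=M@np.linalg.solve(K,[uv[0],uv[1],1]);return c+d*(z-c[2])/d[2]
    return o,r,pt
def rects(img,x0=0,lo=150):
    import cv2
    h=cv2.cvtColor(img,cv2.COLOR_RGB2HSV);m=((h[...,1]<70)&(h[...,2]>lo)).astype('uint8')
    return [cv2.minAreaRect(c) for c in cv2.findContours(m,0,2)[0] if cv2.contourArea(c)>300]
E
python3 - <<'E'
from h import *
o,r,pt=wrist('pics/w4.png');print(o['eef_pos'],o['tool_rot'],o['joint_pos'])
for t in('bracket_b','failed_print'):
    for d in bot.place_of('wrist',t)[:4]:
        uv=np.array(d['centre'])*[640,480];print(t,d['score'],uv,pt(uv,.004).round(4))
E
```

```text
clock: 10.12
eef_pos: [0.4498, -0.3005, 0.255]
tool_rot: [1.0, -0.0, -0.002, -0.001]
ft_force: [-0.3, 1.4, -0.3]
grip_width: 0.0853
grasp_force: 0.0
[ 0.44980205 -0.30048739  0.25503067] [ 9.99998160e-01 -8.32854981e-05 -1.78720352e-03 -6.92118925e-04] [-5.88451965e-01  3.13134693e-01  2.24994285e-01  1.48639754e+00
 -8.32337111e-04  2.55330882e+00]
bracket_b 0.9 [328.   142.32] [ 0.5039 -0.3061  0.004 ]
bracket_b 0.85 [352.     55.584] [ 0.5882 -0.3296  0.004 ]
bracket_b 0.76 [491.008 118.704] [ 0.5282 -0.4773  0.004 ]
failed_print 0.76 [258.304  40.8  ] [ 0.6014 -0.2364  0.004 ]
```

View pics/w4.png

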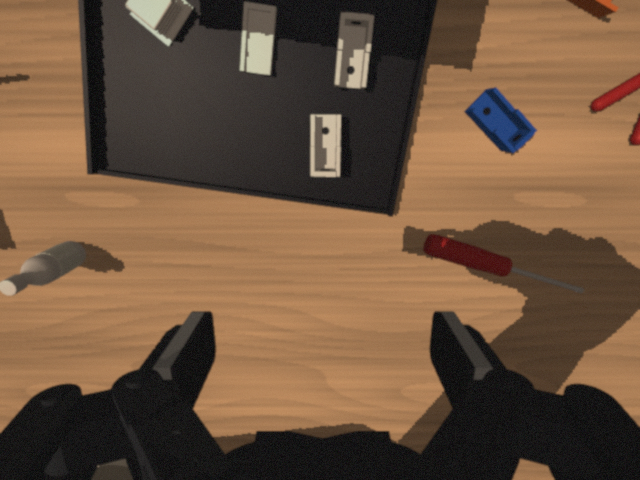

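The wrist view shows bracket_b at (325,146), squarely aligned, bracket_a at (355,50), the failed print at (258,40) and the purge block at (160,15). The blue decoy (500,120) and the screwdriver (470,255) are outside the tray. Descending on bracket_b.

```bash
python3 -m creep '[0.0535,-0.0035,-0.04,0,0.085,0.0535,-0.0035,-0.08,0,0.085,0.0535,-0.0035,-0.12,0,0.085,0.0535,-0.0035,-0.16,0,0.085,0.0535,-0.0035,-0.2,0,0.085,0.0535,-0.0035,-0.235,0,0.085,0.0535,-0.0035,-0.235,0,0.085,0.0535,-0.0035,-0.235,0,0.085]'; python3 -m creep '[0,0,-0.012,0,0.06,0,0,-0.02,0,0.06,0,0,-0.02,0,0.06,0,0,-0.02,0,0.06]'
```

```text
clock: 10.93
eef_pos: [0.5038, -0.2981, 0.0198]
tool_rot: [1.0, 0.004, -0.003, -0.002]
ft_force: [-0.7, -0.0, 0.4]
grip_width: 0.0846
grasp_force: 0.0
clock: 11.27
eef_pos: [0.5069, -0.3016, 0.0043]
tool_rot: [1.0, 0.003, 0.001, 0.001]
ft_force: [0.0, -0.1, -0.1]
grip_width: 0.0598
grasp_force: 0.0
```

```bash
python3 -m creep '[-0.003,-0.001,-0.008,0,0.06,-0.003,-0.001,-0.012,0,0.06,-0.003,-0.001,-0.012,0,0.06]';  python3 -m creep '[0,0,0,0,0.01,0,0,0,0,0.01,0,0,0,0,0.01,0,0,0,0,0.01,0,0,0,0,0.01]'
```

```text
clock: 11.52
eef_pos: [0.5019, -0.3021, -0.0103]
tool_rot: [1.0, 0.002, -0.001, -0.0]
ft_force: [-0.3, -0.2, -0.0]
grip_width: 0.0602
grasp_force: 0.0
clock: 11.93
eef_pos: [0.503, -0.3027, -0.0093]
tool_rot: [1.0, 0.002, 0.0, 0.0]
ft_force: [0.2, 1.1, 3.0]
grip_width: 0.0286
grasp_force: 60.7
```

```bash
python3 -m creep '[0,0,0.04,0,0.01,0,0,0.08,0,0.01,0,0.01,0.12,0,0.01,0,0.04,0.15,0.12,0.01,-0.005,0.08,0.16,0.24,0.01,-0.01,0.12,0.16,0.36,0.01,-0.015,0.16,0.16,0.48,0.01,-0.02,0.2,0.16,0.6,0.01,-0.02,0.24,0.16,0.72,0.01,-0.025,0.28,0.16,0.84,0.01]'; python3 -m creep '[-0.004,0.04,0,0.12,0.01,-0.008,0.08,0,0.24,0.01,-0.012,0.12,0,0.36,0.01,-0.016,0.16,0,0.48,0.01,-0.02,0.2,0,0.6,0.01,-0.024,0.24,0,0.72,0.01,-0.026,0.28,0,0.84,0.01,-0.026,0.316,0,0.845,0.01,-0.026,0.316,0,0.845,0.01,-0.026,0.316,0,0.845,0.01]'
```

```text
clock: 12.77
eef_pos: [0.4775, -0.0206, 0.1504]
tool_rot: [0.911, 0.412, 0.0, 0.0]
ft_force: [0.9, -0.4, -0.3]
grip_width: 0.0293
grasp_force: 60.3
clock: 13.6
eef_pos: [0.4509, 0.2954, 0.1496]
tool_rot: [0.662, 0.749, -0.0, -0.0]
ft_force: [0.6, -1.0, -1.3]
grip_width: 0.0282
grasp_force: 60.3
```

```bash
python3 -m creep '[0,0,-0.04,0,0.01,0,0,-0.08,0,0.01,0,0,-0.12,0,0.01,0,0,-0.14,0,0.01,0,0,-0.15,0,0.01,0,0,-0.155,0,0.01,0,0,-0.155,0,0.01]'
```

```text
clock: 14.18
eef_pos: [0.4518, 0.2927, -0.0049]
tool_rot: [0.664, 0.747, -0.0, -0.0]
ft_force: [-0.5, -0.3, -0.8]
grip_width: 0.0288
grasp_force: 60.3
```

```bash
python3 -m creep '[0,0,-0.003,0,0.01,0,0,-0.003,0,0.01]'; python3 -m creep '[0,0,0,0,0.06,0,0,0,0,0.06,0,0,0,0,0.06,0,0,0,0,0.06,0,0,0.03,0,0.06,0,0,0.07,0,0.06,0,0,0.11,0,0.06,0,0,0.15,0,0.06,0,0,0.18,0,0.06,0,0,0.18,0,0.06]'
python3 - <<'E'
from h import *
import cv2
r=bot.camera('top');cv2.imwrite('pics/t2.png',r['pixels'][:,:,::-1])
for t in('bracket_b','lid_handle','purge_block','failed_print'):
    print(t,[(np.array(d['centre'])*[640,480]).round(1).tolist()+[d['score'],at_z('top',np.array(d['centre'])*[640,480],.005).round(3).tolist()] for d in bot.place_of('top',t)[:4]])
o,r,pt=wrist('pics/w5.png')
print([(np.array(d['centre'])*[640,480],d['score'],pt(np.array(d['centre'])*[640,480],.005).round(3)) for d in bot.place_of('wrist','bracket_b')])
# bracket_a corners from w4 (tool y=-y, camera pose as measured then)
E
```

```text
clock: 14.35
eef_pos: [0.4531, 0.2942, -0.0062]
tool_rot: [0.664, 0.748, 0.002, 0.0]
ft_force: [-0.1, -0.8, -0.1]
grip_width: 0.0287
grasp_force: 60.3
clock: 15.18
eef_pos: [0.4554, 0.2962, 0.1803]
tool_rot: [0.664, 0.748, 0.007, 0.002]
ft_force: [1.0, 1.2, 0.3]
grip_width: 0.0596
grasp_force: 0.0
bracket_b [[500.2, 186.3, 0.83, [0.642, -0.54, 0.005]], [475.3, 233.9, 0.73, [0.526, -0.48, 0.005]], [411.8, 207.6, 0.71, [0.588, -0.327, 0.005]], [382.4, 182.1, 0.35, [0.648, -0.256, 0.005]]]
lid_handle [[144.7, 172.5, 0.8, [0.664, 0.32, 0.005]], [374.1, 192.8, 0.52, [0.622, -0.236, 0.005]]]
purge_block [[335.4, 192.2, 0.67, [0.622, -0.143, 0.005]]]
failed_print [[379.3, 204.5, 0.61, [0.594, -0.249, 0.005]]]
[(array([325.888, 208.512]), 0.64, array([0.452, 0.296, 0.005]))]
```

Run:
```python
from h import *
from scipy.spatial.transform import Rotation as R
T=np.array([[0.0014,-0.951,-0.3092,0.0797],[1.0,0.0011,0.0011,-0.0008],[-0.0007,-0.3092,0.951,-0.1655]])
K=np.array([[376.138,0,322.285],[0,376.138,241.288],[0,0,1]])
Rw=R.from_quat([9.9999816e-01,-8.3e-05,-1.787e-03,-6.92e-04]).as_matrix();e=np.array([.4498,-.3005,.2550])
c=e+Rw@T[:,3];M=Rw@T[:,:3]
def pt(u,v,z):
    d=M@np.linalg.solve(K,[u,v,1]);return (c+d*(z-c[2])/d[2]).round(4)
A=[pt(341,12,.036),pt(374,15,.036),pt(366,88,.028),pt(335,84,.028)];print(A)
d=(A[0]+A[1]-A[2]-A[3])/2;print('len',np.hypot(*d[:2]),'yaw',np.arctan2(d[1],d[0]),'near mid',(A[2]+A[3])/2,'width',np.hypot(*(A[0]-A[1])[:2]),np.hypot(*(A[2]-A[3])[:2]))
B=[pt(309,114,.028),pt(341,114,.028),pt(341,178,.036),pt(311,178,.036)];print(B,'b actual grasp centre ~(.503,-.3027)')
print('tray front R',pt(394,214,.014),'front L',pt(93,172,.014),'model',world((.6241,-.2413,-.1372),(-.175,-.165,.014)),world((.6241,-.2413,-.1372),(-.175,.165,.014)))
```

```text
[array([ 0.6199, -0.3163,  0.036 ]), array([ 0.6175, -0.346 ,  0.036 ]), array([ 0.5573, -0.342 ,  0.028 ]), array([ 0.5608, -0.3119,  0.028 ])]
len 0.059797679720872146 yaw -0.0702947164123643 near mid [ 0.55905 -0.32695  0.028  ] width 0.029796811910001324 0.030302805150678718
[array([ 0.5334, -0.2865,  0.028 ]), array([ 0.5334, -0.3182,  0.028 ]), array([ 0.4716, -0.3188,  0.036 ]), array([ 0.4715, -0.2883,  0.036 ])] b actual grasp centre ~(.503,-.3027)
tray front R [ 0.4284 -0.3794  0.014 ] front L [ 0.4743 -0.0538  0.014 ] model [ 0.42817746 -0.38081472  0.014     ] [ 0.47331155 -0.05391579  0.014     ]
```

```bash
python3 -m creep '[0.003,-0.041,0,0.125,0.06,0.006,-0.082,0,0.25,0.06,0.01,-0.123,0,0.375,0.06,0.013,-0.164,0,0.5,0.06,0.016,-0.205,0,0.62,0.06,0.02,-0.246,0,0.74,0.06,0.023,-0.287,0,0.86,0.06,0.026,-0.328,0,0.98,0.06,0.03,-0.369,0,1.1,0.06,0.033,-0.41,0,1.22,0.06]'; python3 -m creep '[0.003,-0.041,0,0.12,0.06,0.006,-0.082,0,0.166,0.06,0.01,-0.123,0,0.166,0.06,0.013,-0.164,0,0.166,0.06,0.016,-0.205,-0.03,0.166,0.06,0.016,-0.207,-0.07,0.166,0.06,0.016,-0.207,-0.11,0.166,0.06,0.016,-0.207,-0.15,0.166,0.06,0.016,-0.207,-0.15,0.166,0.06]'; python3 -c "
from workcell import bot;o=bot.get_obs();print(o['tool_rot'],o['joint_pos'])"
```

```text
clock: 16.37
eef_pos: [0.4807, -0.0748, 0.1711]
tool_rot: [0.17, 0.986, 0.0, -0.001]
ft_force: [-0.6, 0.4, 0.3]
grip_width: 0.06
grasp_force: 0.0
clock: 17.12
eef_pos: [0.49, -0.2767, 0.0127]
tool_rot: [0.091, 0.996, 0.004, -0.008]
ft_force: [-2.3, 0.8, -1.2]
grip_width: 0.0601
grasp_force: 0.0
[ 0.09071867  0.99583341  0.00382111 -0.0084464 ] [-5.14099358e-01  5.31888792e-01 -1.00036737e-01  9.57412078e-01
  2.95226485e-05 -3.32404663e-01]
```

```bash
python3 -m creep '[0,-0.015,0,0.05,0.06,0,-0.03,0,0.1,0.06,0,-0.046,-0.005,0.111,0.06,0,-0.046,-0.01,0.111,0.06,0,-0.046,-0.01,0.111,0.06]'; python3 -c "
from h import *
o=bot.get_obs();q=o['tool_rot'];print(o['eef_pos'],np.arctan2(q[1]**2-q[0]**2,2*q[0]*q[1]))"
```

```text
clock: 17.53
eef_pos: [0.4974, -0.3262, 0.0123]
tool_rot: [0.035, 0.999, 0.0, -0.0]
ft_force: [1.0, 1.2, -0.4]
grip_width: 0.06
grasp_force: 0.0
[ 0.49736897 -0.32623809  0.01233023] 1.5003407386208931
```

```bash
python3 -m creep '[0,0.003,-0.01,0,0.06,0,0.003,-0.02,0,0.06,0.015,0.002,-0.02,0,0.06,0.03,0.001,-0.02,0,0.06,0.045,0,-0.02,0,0.06,0.055,0,-0.02,0,0.06,0.065,-0.001,-0.02,0,0.06,0.065,-0.001,-0.02,0,0.06]'
python3 - <<'E'
from h import *
import cv2
a=bot.camera('scene')['pixels'][160:310,180:380,::-1];b=bot.camera('top')['pixels'][140:290,300:500,::-1]
cv2.imwrite('pics/g1.png',np.hstack([cv2.resize(x,(400,300),interpolation=cv2.INTER_CUBIC) for x in(a,b)]))
E
```

```text
clock: 18.2
eef_pos: [0.5643, -0.3259, -0.0085]
tool_rot: [0.033, 0.999, 0.0, 0.0]
ft_force: [0.6, -0.3, -0.0]
grip_width: 0.06
grasp_force: 0.0
```

View pics/g1.png

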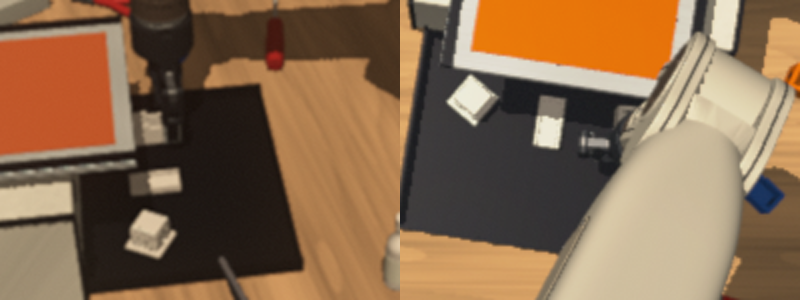

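The fingers straddle the near end of bracket_a, clear of the bed edge (scene crop (160,125)), with no force. The scrap at (155,182) and (150,235) is untouched. Closing.

```bash
python3 -m creep '[0,0,0,0,0.01,0,0,0,0,0.01,0,0,0,0,0.01,0,0,0,0,0.01,0,0,0,0,0.01]'
```

```text
clock: 18.72
eef_pos: [0.5622, -0.3273, -0.0075]
tool_rot: [0.035, 0.999, -0.0, -0.0]
ft_force: [-0.9, 0.4, 1.1]
grip_width: 0.0283
grasp_force: 59.4
```

```bash
python3 -m creep '[-0.015,0.001,0.002,0,0.01,-0.035,0.002,0.004,0,0.01,-0.055,0.003,0.006,0,0.01,-0.075,0.004,0.01,0,0.01,-0.075,0.004,0.05,0,0.01,-0.075,0.004,0.09,0,0.01,-0.075,0.004,0.13,0,0.01,-0.075,0.004,0.16,0,0.01,-0.075,0.004,0.16,0,0.01]'
```

```text
clock: 19.47
eef_pos: [0.4913, -0.3259, 0.1605]
tool_rot: [0.035, 0.999, -0.004, 0.006]
ft_force: [0.2, -0.9, 0.9]
grip_width: 0.0282
grasp_force: 59.3
```

```bash
python3 -m creep '[-0.002,0.037,0,-0.1,0.01,-0.004,0.074,0,-0.2,0.01,-0.005,0.11,0,-0.3,0.01,-0.006,0.147,0,-0.4,0.01,-0.008,0.184,0,-0.5,0.01,-0.01,0.22,0,-0.6,0.01,-0.012,0.257,0,-0.7,0.01,-0.013,0.294,0,-0.8,0.01,-0.015,0.33,0,-0.9,0.01,-0.017,0.367,0,-1.0,0.01]';python3 -m creep '[-0.002,0.037,0,-0.1,0.01,-0.004,0.074,0,-0.2,0.01,-0.005,0.11,0,-0.3,0.01,-0.006,0.147,0,-0.386,0.01,-0.006,0.147,0,-0.386,0.01,-0.006,0.147,0,-0.386,0.01]'; python3 -c "
from h import *
o=bot.get_obs();q=o['tool_rot'];print(o['eef_pos'],np.arctan2(q[1]**2-q[0]**2,2*q[0]*q[1]))"
```

```text
clock: 20.3
eef_pos: [0.4698, 0.0453, 0.1518]
tool_rot: [0.512, 0.859, -0.0, -0.0]
ft_force: [0.8, -0.1, -1.5]
grip_width: 0.028
grasp_force: 59.4
clock: 20.8
eef_pos: [0.4639, 0.1924, 0.1516]
tool_rot: [0.663, 0.748, -0.0, -0.0]
ft_force: [0.8, -0.8, 0.4]
grip_width: 0.0282
grasp_force: 59.4
[0.46392446 0.19241147 0.15155495] 0.12012141374849497
```

```bash
python3 -m creep '[0,0,-0.04,0,0.01,0,0,-0.08,0,0.01,0,0,-0.12,0,0.01,0,0,-0.14,0,0.01,0,0,-0.15,0,0.01,0,0,-0.156,0,0.01,0,0,-0.157,0,0.01,0,0,-0.157,0,0.01]';python3 -m creep '[0,0,-0.0015,0,0.01,0,0,-0.0015,0,0.01]'
```

```text
clock: 21.47
eef_pos: [0.4658, 0.1907, -0.0037]
tool_rot: [0.665, 0.746, 0.001, 0.0]
ft_force: [0.3, -0.7, -0.3]
grip_width: 0.0281
grasp_force: 59.5
clock: 21.63
eef_pos: [0.466, 0.1912, -0.0048]
tool_rot: [0.665, 0.747, 0.001, 0.001]
ft_force: [0.4, -0.1, -0.7]
grip_width: 0.0279
grasp_force: 59.5
```

```bash
python3 -m creep '[0,0,-0.001,0,0.01,0,0,-0.001,0,0.06,0,0,-0.001,0,0.06,0,0,-0.001,0,0.06,0,0,-0.001,0,0.06,0,0,0.03,0,0.06,0,0,0.07,0,0.06,0,0,0.11,0,0.06,0,0,0.15,0,0.06,0,0,0.19,0,0.06]';python3 -m creep '[-0.04,0,0.02,0,0.06,-0.08,0,0.04,0,0.06,-0.11,0,0.06,0,0.06,-0.11,0,0.06,0,0.06]'
python3 - <<'E'
from h import *
import cv2
o,r,pt=wrist()
print(o['eef_pos'])
for d in bot.place_of('wrist','bracket_a')[:3]:
    uv=np.array(d['centre'])*[640,480];w=pt(uv,.005);c,s=np.cos(.1146),np.sin(.1146);e=w[:2]-[.5883,.248];print(d['score'],uv,w.round(3),'case',c*e[0]+s*e[1],-s*e[0]+c*e[1])
a=bot.camera('scene')['pixels'][240:480,300:500,::-1]
w=r['pixels'][:,:,::-1]
cv2.imwrite('pics/f1.png',np.hstack([cv2.resize(a,(400,480),interpolation=cv2.INTER_CUBIC),cv2.resize(w[:,120:520],(400,480))]))
for t in('purge_block','failed_print','glue','screwdriver'):
    print(t,[(np.array(d['centre'])*[640,480]).round(1).tolist() for d in bot.place_of('scene',t)[:2]])
E
```

```text
clock: 22.47
eef_pos: [0.4641, 0.1906, 0.1857]
tool_rot: [0.665, 0.747, -0.0, -0.0]
ft_force: [0.7, 0.4, -0.6]
grip_width: 0.06
grasp_force: 0.0
clock: 22.8
eef_pos: [0.3512, 0.191, 0.2482]
tool_rot: [0.664, 0.747, 0.002, 0.0]
ft_force: [-0.5, 0.1, -0.2]
grip_width: 0.0602
grasp_force: 0.0
[0.35123842 0.19098543 0.24822449]
0.74 [430.272 106.8  ] [0.451 0.296 0.005] case -0.13116729694835438 0.06318592997994801
0.71 [420.608 233.088] [0.468 0.162 0.005] case -0.1296336608000832 -0.07193411529987098
purge_block [[254.4, 278.5]]
failed_print [[256.8, 252.9]]
glue [[379.5, 300.8]]
screwdriver [[318.8, 173.5]]
```

View pics/f1.png

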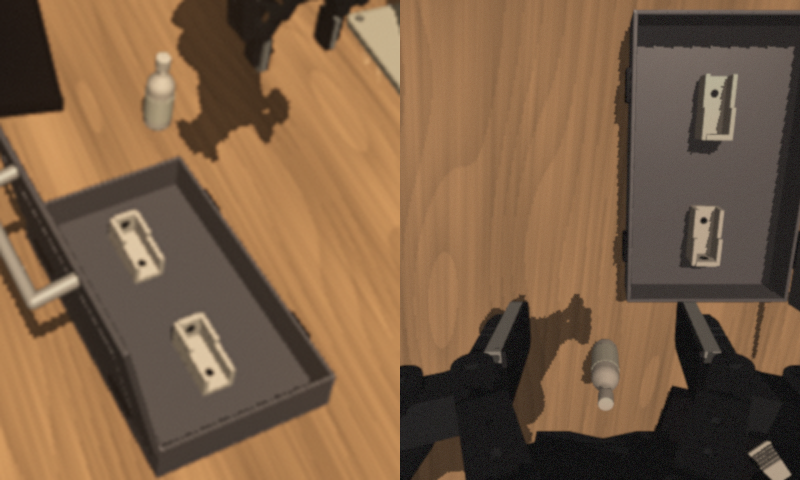

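Both brackets lie base down on the case floor, at (138,245) and (203,352) in the left view. The lid is open on its stop, and the scrap and bystanders have not moved.

```bash
python3 -c "
from workcell import bot
print(bot.job_done())"
```

```text
the job is handed in; nothing more can be done
None
```

The job is handed in at about 23 s: the lid is open on its stop, both brackets sit base down on the case floor, and the scrap, glue bottle, screwdriver and print bed were left alone; the hand-in call returned no verdict.

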